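# Load the kiln shelf: dish under, strip over, mug on top, vase alongside

## Robot

A 6-joint arm with a two-finger parallel gripper is mounted at the origin on the work surface. World frame = base frame: x ahead of the robot, y to its left, z up, the work surface at z = 0. Lengths are in m, angles in rad, forces in N, time in s.
With the tool pointing down it reaches from about 0.275 to 0.725 m from the base axis. Payload 15.9 kg.
Tool frame: the origin (TCP) lies midway between the tips of the shut fingers; the grasp point (between the pads) lies 19 mm behind it (r.grasp_offset is the distance from the TCP to the grasp point, in m); z points along the fingers, y is the direction in which the jaws open and shut (so a half turn about z gives the same grasp; the last joint's range is limited). The gripper opens to 85 mm and grips with 20 to 120 N. Pads are 22 mm wide; open, the fingers measure 114 mm over their backs; the gripper's body (76 mm by 85 mm) begins 54 mm behind the grasp point. The pads swing forward as they close: fully open they stand 13 mm farther back than shut.
Start: joints at [1.206, 0.213, -0.034, 1.323, 0, 1.571], TCP at [0.178, 0.467, 0.231] pointing down, gripper open.
Joint ranges: [-2.98, 2.98], [-0.74, 1.72], [-1.14, 1.35], [-2.1, 2.04], [-1.57, 1.44], [-3.14, 3.14]. Speed limits (rad/s): [1.89, 1.89, 2.39, 2.57, 3.14, 3.14].

## Interface

Orientations are given as a 3x3 rotation matrix whose columns are the frame's x, y, z axes.
In Python, from rig import r, vision, workorder, cut_out gives the robot as it stands. The module is installed in compiled form; this text tells all that it offers.
- The arm moves only by the shell command python3 -m inch 'ROWS' [OPENING]. ROWS is JSON, a list of rows, each a list of 2 entries, a list of its own where there are three numbers: the shift along the tool's x, y, z in cm, then the turn, a rotation vector about the tool's x, y, z in rad. In form: [[[dx, dy, dz], [ax, ay, az]], ...]. A call has 1 to 10 rows; each row is the pose to reach, as a shift and turn from the pose commanded when the call began, along the tool's axes at that moment; what a row does not reach only later rows make up. A row lasts 1/8 s, in which the tool goes at most 62.5 mm and 10.7 degrees, less where a joint would pass 70% of its speed; a pose out of reach is approached as far as the arm can. A call with a gripper value outside its range is refused whole. OPENING is the finger opening in cm, from 0 to 8.54, set as the call begins (- or left out, the last holds). The fingers move at their own pace and stop on an object; the grip force is fixed at half the most. Time passes only in rows, so rows that repeat a pose let the fingers close. It gives the time, the measured TCP pose, the force and the opening at its end, in the units of the state.
- r.observe(): the state, without advancing time (a new reading comes with each control period).
- vision.snapshot(name): name is "scene" or "top" or "wrist"; returns (picture, depth): 384x512x3 uint8, red, green, blue; 384x512 float32, m along the optical axis (not along the pixel's ray), 0 where there is no reading.
- vision.camera_params(name): a dict with "camera_matrix" (3x3 intrinsics, pixels), "pose" (4x4, takes a point from camera to world coordinates); the wrist camera has in their place "mount" (4x4, takes a point from camera to tool coordinates, whose origin is the TCP and whose axes are the flange's). Camera axes: x right, y down, z forward; pixel columns grow to the right and rows downward; lengths in m; the calibration is good to about 2 mm. A picture is of the moment at which its call begins: read the wrist's pose just before it. camera_params takes no time and is no camera call.
- workorder.sign_off(): hands the job in, once; it reports no verdict.
Trained networks look in the newest picture that a camera, given by its name, has taken for a name from the list of things; names that differ only in an ending like _2 or _b are one class to them, and where a whole thing is asked for, a point or a joint stands for the part that bears it (a point fixed in the world has none). Each returns a list of dicts, best first, with "score" (0 to 1); they miss things now and then, are a little off and sometimes report something else, mostly with a low value. They report only what shows in the picture. A call takes as long as a camera call. They do not tell look-alikes from the thing itself.
- cut_out(camera, query): "region" (384x512 bool, what is visible of it) and "extent" ([left, top, right, bottom] in pixels, round what is visible of it).
The state is a dict: "clock": time; "joints": joint angles; "joint_vel": joint speeds; "joint_torque": joint torques, N m; "eef_pos": TCP position; "eef_rot": TCP orientation; "contact_force": force on the tool from outside, world axes, zero at the start; "torque": the same for the moment, N m; "finger_gap": opening from 0.0 (shut) to 1.0 (fully open).
Only numpy, scipy, OpenCV 4.12 (cv2) and the standard library are available. Lean on these libraries where they do the work, as an engineer would, in place of code of your own. Each camera call takes 0.05 s, during which the arm holds its last target.

## Task

Finish loading the kiln shelf from the ware board: stand the small dish on the shelf centred between the two square props, lay the loose kiln strip level across both props, centred on them and in line with them, and stand the mug on the middle of the strip. Stand the vase on the shelf midway between the pair of props and the cone plaque. The pots are unfired: keep them upright all the time, and leave the wide bowl on the ware board where it is.

Things in the scene. Friction and masses are not known exactly. Their poses are not given: they have to be found in the camera images.
- kiln_shelf: Fixed pale sandy slab, 260 (x) x 330 (y) x 15 mm high; origin at the centre of its underside (on the table), z up. The props stand near one y end, the cone plaque near the other (either way round), both within 5 mm of its lengthwise centre line x = 0. A clay disc, 28 mm across, 10 mm high, stuck on one corner plays no part. Shelf and ware board may swap sides of the table.
- props: Two equal square posts standing fixed on the kiln shelf, each 30 (x) x 36 (y) mm and 55 mm high, centres at x = -60 and +60 mm of this body (clear gap 90 mm). Origin midway between the posts at the height of the shelf's upper face; x runs from post to post, z up.
- cones: Cone plaque, fixed on the kiln shelf: a clay bar 70 (x) x 26 (y) x 12 mm with three slender upright witness cones, 55 mm high in all. Origin at the centre of the underside, on the shelf's upper face. Its centre is 148 to 182 mm from the centre of the props.
- ware_board: Fixed plywood board on the table, 290 (x) x 340 (y) x 15 mm high, on which the loose things stand at the start; origin at the centre of its underside (on the table), z up. At the start the pots stand in two rows 140 mm apart along its x, neighbours in a row (along y) being about 110 mm apart, and the strip lies at its +y end, along x.
- strip: Loose flat strip of kiln shelf, pale sandy, 160 (x) x 62 (y) x 12 mm thick, 220 g, lying flat at the start; origin at the centre of the underside, z up.
- mug: Loose small clay mug, 56 mm across and 62 mm high, with one ear handle that reaches about 25 mm further out at +y; about 140 g. Origin at the centre of the underside, z up. Gripped along its x axis the handle is clear.
- dish: Loose small low round clay dish without handle, open at the top, 56 mm across at the rim (42 mm at the foot) and 34 mm high; about 70 g. Origin at the centre of the underside, z up.
- vase: Loose clay bud vase: round belly 46 mm across from 12 to 46 mm height, thin neck above, 75 mm high in all; about 160 g. Origin at the centre of the underside, z up.
- bowl: Wide clay bowl, 90 mm across and 40 mm high, standing on the ware board among the others; not to be moved. Origin at the centre of the underside, z up.
Not all that is in view belongs to the job. What is shaped like the mug but turquoise is not meant. What is shaped like the vase but orange is not meant.

How it is judged:
At the end, for the whole second after the job is handed in: Upright, at rest: dish within 15 mm of the middle between the props; strip flat on both, within 15 mm each way and 0.15 rad; mug on strip within 15 mm of its middle; vase on shelf, within 105 mm of both props' and plaque's centres, within 22 mm of the shelf's line x = 0 (horizontal distance between dish and props below 0.015 m and z of dish in the frame of props between -0.005 and 0.006 m and angle between each of dish, mug, vase's own z axis and vertical below 0.12 rad and x of strip in the frame of props between -0.015 and 0.015 m and y of strip in the frame of props between -0.015 and 0.015 m and z of strip in the frame of props between 0.05 and 0.06 m and angle between the x axis of strip and the x axis of props, either way round below 0.15 rad and angle between strip's own z axis and vertical below 0.06 rad and horizontal distance between mug and strip below 0.015 m and z of mug in the frame of strip between 0.008 and 0.017 m and horizontal distance between vase and cones below 0.105 m and horizontal distance between vase and props below 0.105 m and x of vase in the frame of kiln_shelf between -0.022 and 0.022 m and z of vase in the frame of kiln_shelf between 0.01 and 0.021 m and linear speed of each of dish, strip, mug, vase below 0.02 m/s and angular speed of each of dish, strip, mug, vase below 0.2 rad/s); the robot touches nothing.
It fails at once if a pot (dish, mug, vase) was tipped by more than 0.5 rad (angle between any of dish, mug, vase's own z axis and vertical above 0.5 rad).
It fails at once if the wide bowl was moved by more than 20 mm (distance of bowl from where it was at the start of the episode above 0.02 m).
It also fails if it takes over 102 s, if anything falls off the work surface, if the arm or the gripper's body presses on something with over 40 N, if the wrist force passes 120 N, or if a joint passes its speed limit or range.

## Working session

There is one attempt and no reset: what is moved stays moved. The work goes in short steps, Python scripts to look and compute and a shell command to move; the robot and the scene stay as the last step left them, time stands still between calls to the robot, and variables do not carry over. Pictures are saved under pics/ and viewed, and the job is handed in when it is done.

```bash
mkdir -p pics; ls; python3 - <<'E'
from rig import r, vision
import cv2, numpy as np
s=r.observe(); print({k:np.round(v,3).tolist() for k,v in s.items()})
for n in ("scene","top"):
    p,d=vision.snapshot(n); cv2.imwrite(f"pics/{n}0.png",p[:,:,::-1]); 
    c=vision.camera_params(n); print(n,np.round(c["camera_matrix"],1).tolist(),np.round(c["pose"],3).tolist())
print(vision.camera_params("wrist"))
E
```

```text
pics
{'clock': 0.0, 'joints': [1.206, 0.213, -0.035, 1.323, 0.0, 1.571], 'joint_vel': [-0.0, -0.001, -0.0, -0.001, -0.001, 0.001], 'joint_torque': [-0.001, -68.615, 48.712, 0.017, -0.0, 0.0], 'eef_pos': [0.178, 0.467, 0.231], 'eef_rot': [[-0.934, 0.357, -0.0], [0.357, 0.934, -0.001], [0.0, -0.001, -1.0]], 'contact_force': [-0.334, 0.214, -0.123], 'torque': [0.024, 0.004, -0.018], 'finger_gap': 1.002}
scene [[440.8, 0.0, 259.4], [0.0, 440.8, 192.4], [0.0, 0.0, 1.0]] [[0.659, 0.655, -0.371, 0.874], [0.752, -0.567, 0.335, -0.413], [0.009, -0.5, -0.866, 1.001], [0.0, 0.0, 0.0, 1.0]]
top [[439.4, 0.0, 251.7], [0.0, 439.4, 200.3], [0.0, 0.0, 1.0]] [[-0.01, -0.984, 0.176, 0.29], [-1.0, 0.011, 0.009, -0.08], [-0.01, -0.176, -0.984, 1.176], [0.0, 0.0, 0.0, 1.0]]
{'camera_matrix': array([[271.88954977,   0.        , 252.86170428],
       [  0.        , 271.88954977, 194.84526074],
       [  0.        ,   0.        ,   1.        ]]), 'mount': array([[-1.76828362e-04, -9.65825617e-01, -2.59192680e-01,
         6.52912484e-02],
       [ 9.99999932e-01, -2.54948077e-04,  2.67781617e-04,
        -2.69030160e-04],
       [-3.24711021e-04, -2.59192615e-01,  9.65825596e-01,
        -1.43555643e-01],
       [ 0.00000000e+00,  0.00000000e+00,  0.00000000e+00,
         1.00000000e+00]])}
```

View pics/scene0.png

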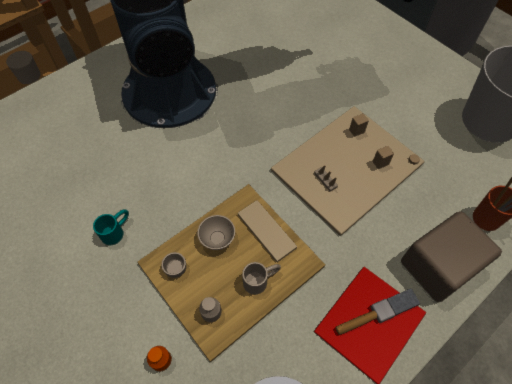

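View pics/top0.png

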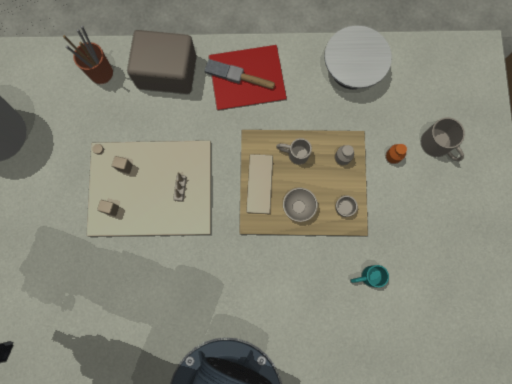

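The scene picture shows the mug (255,277), vase (210,308), dish (175,265), bowl (216,233), strip (267,230), props (360,124)/(383,157) and cones (326,178). The turquoise mug and the orange vase are decoys, off the board. Next I measure.

```bash
cat > h.py <<'E'
from rig import r, vision, cut_out
import cv2, numpy as np
def cloud(n, d, pose=None):
    c=vision.camera_params(n); K=c["camera_matrix"]; P=c["pose"] if pose is None else pose
    v,u=np.mgrid[0:384,0:512]
    X=np.stack([(u-K[0,2])/K[0,0]*d,(v-K[1,2])/K[1,1]*d,d],-1)
    return X@P[:3,:3].T+P[:3,3]
def toolpose():
    s=r.observe(); T=np.eye(4); T[:3,:3]=s["eef_rot"]; T[:3,3]=s["eef_pos"]; return T
def wcloud():
    T=toolpose(); p,d=vision.snapshot("wrist"); 
    return p,d,cloud("wrist",d,T@vision.camera_params("wrist")["mount"])
def circ(P):
    A=np.c_[2*P,np.ones(len(P))]; s=np.linalg.lstsq(A,(P**2).sum(1),rcond=None)[0]
    return s[:2],np.sqrt(s[2]+s[:2]@s[:2])
E
python3 - <<'E'
from h import *
for n in ("top","scene"):
    p,d=vision.snapshot(n); W=cloud(n,d)
    for q in ("kiln_shelf","ware_board","props","cones","strip","mug","dish","vase","bowl"):
        for o in cut_out(n,q)[:3]:
            if o["score"]<.3: continue
            m=o["region"]&(d>0); P=W[m]; zt=np.percentile(P[:,2],97)
            T=P[P[:,2]>zt-.008]
            rc=cv2.minAreaRect((T[:,:2]*1000).astype(np.float32))
            c,rad=circ(T[:,:2])
            print(n,q,round(o["score"],2),"ext",np.round(o["extent"]).tolist(),"ztop",round(zt,3),"rect",np.round(rc[0],0),np.round(rc[1],0),round(rc[2],1),"circ",np.round(c,3),round(rad,3))
E
```

```text
top kiln_shelf 0.63 ext [86.0, 142.0, 211.0, 235.0] ztop 0.021 rect [537. 207.] [260. 330.] 0.1 circ [0.536 0.206] 0.122
top kiln_shelf 0.51 ext [284.0, 188.0, 317.0, 223.0] ztop 0.057 rect [ 479. -194.] [85. 87.] 62.9 circ [ 0.479 -0.194] 0.041
top ware_board 0.56 ext [238.0, 129.0, 368.0, 236.0] ztop 0.02 rect [ 550. -208.] [340. 291.] 88.6 circ [ 0.546 -0.206] 0.134
top props 0.65 ext [99.0, 157.0, 133.0, 214.0] ztop 0.074 rect [535. 290.] [ 37. 150.] 74.5 circ [0.535 0.291] 0.061
top cones 0.83 ext [172.0, 172.0, 185.0, 199.0] ztop 0.067 rect [538. 123.] [ 5. 47.] 83.5 circ [0.535 0.115] 0.018
top strip 0.64 ext [247.0, 152.0, 275.0, 214.0] ztop 0.032 rect [542. -90.] [ 62. 160.] 86.1 circ [ 0.541 -0.091] 0.05
top mug 0.87 ext [276.0, 139.0, 313.0, 164.0] ztop 0.079 rect [ 620. -190.] [55. 70.] 17.3 circ [ 0.623 -0.194] 0.027
top mug 0.58 ext [349.0, 263.0, 390.0, 289.0] ztop 0.064 rect [ 289. -374.] [55. 71.] 39.3 circ [ 0.294 -0.377] 0.027
top dish 0.87 ext [336.0, 195.0, 356.0, 218.0] ztop 0.052 rect [ 474. -315.] [51. 54.] 43.9 circ [ 0.475 -0.315] 0.025
top vase 0.69 ext [38
[... 968 characters left out ...]
91.0, 211.0, 130.0, 247.0] ztop 0.063 rect [ 300. -377.] [65. 57.] 59.0 circ [ 0.298 -0.379] 0.027
scene mug 0.77 ext [245.0, 260.0, 282.0, 294.0] ztop 0.078 rect [ 625. -196.] [54. 61.] 23.6 circ [ 0.627 -0.197] 0.026
scene dish 0.77 ext [160.0, 252.0, 183.0, 275.0] ztop 0.051 rect [ 479. -316.] [50. 52.] 50.1 circ [ 0.479 -0.316] 0.025
scene vase 0.62 ext [201.0, 295.0, 222.0, 320.0] ztop 0.092 rect [ 615. -316.] [26. 26.] 10.7 circ [ 0.615 -0.317] 0.01
scene vase 0.59 ext [151.0, 345.0, 174.0, 373.0] ztop 0.078 rect [ 621. -458.] [27. 27.] 80.2 circ [ 0.621 -0.458] 0.01
scene bowl 0.75 ext [197.0, 217.0, 234.0, 248.0] ztop 0.056 rect [ 481. -195.] [83. 88.] 51.6 circ [ 0.482 -0.195] 0.041
```

```bash
cat > go.py <<'E'
# usage: go.py x y z jawdeg : prints tool-axis shift (cm) and turn to reach
import sys; from h import *
from scipy.spatial.transform import Rotation as Ro
x,y,z,a=map(float,sys.argv[1:5]); T=toolpose(); R=T[:3,:3]
best=None
for k in (0,180):
    t=np.radians(a+k); yy=np.array([np.cos(t),np.sin(t),0]); zz=np.array([0,0,-1.]); G=np.c_[np.cross(yy,zz),yy,zz]
    v=Ro.from_matrix(R.T@G).as_rotvec()
    print("turn",np.round(v,3),end=" ")
print("shift cm",np.round(R.T@(np.array([x,y,z])-T[:3,3])*100,2), "now",np.round(T[:3,3],4),"clock",round(float(r.observe()["clock"]),2))
E
python3 - <<'E'
from h import *
for n in ("top","scene"):
    p,d=vision.snapshot(n); W=cloud(n,d)
    for o in cut_out(n,"mug")[:3]:
        P=W[o["region"]&(d>0)]
        if P[:,0].mean()<.5: continue
        c=np.array([.623,-.194] if n=="top" else [.627,-.197])
        Q=P[P[:,2]>.03][:,:2]-c; rr=np.hypot(*Q.T); F=Q[rr>.036]
        print(n,len(F),F.mean(0),np.degrees(np.arctan2(*F.mean(0)[::-1])),rr.max())
    # props individually
    for o in cut_out(n,"props")[:1]:
        P=W[o["region"]&(d>0)]; P=P[P[:,2]>.062]; h=P[:,0]>.538
        for q in (P[h],P[~h]): print(n,cv2.minAreaRect((q[:,:2]*1000).astype(np.float32)),q[:,:2].mean(0))
    for o in cut_out(n,"cones")[:1]:
        P=W[o["region"]&(d>0)]; P=P[P[:,2]<.035]; print(n,"cones base",cv2.minAreaRect((P[:,:2]*1000).astype(np.float32)))
E
python3 go.py .477 -.316 .2 0
```

```text
top 53 [0.01108087 0.04460585] 76.04912746055643 0.059240266156334424
top ((587.7481079101562, 204.0535888671875), (173.67935180664062, 28.5289363861084), 84.01740264892578) [0.59401128 0.25281495]
top ((484.75286865234375, 312.3302307128906), (20.982837677001953, 40.87949752807617), 34.82865905761719) [0.48371628 0.31580409]
top cones base ((537.1968994140625, 124.70916748046875), (29.97817611694336, 77.58273315429688), 81.19589233398438)
scene 79 [0.01224406 0.04500763] 74.78132363272636 0.058278186313222506
scene 110 [-0.08522579  0.31707682] 105.04472066062105 0.3458579559529289
scene ((596.6261596679688, 272.3688659667969), (36.612518310546875, 30.302627563476562), 74.24288940429688) [0.59759402 0.2712042 ]
scene ((481.073486328125, 303.1530456542969), (38.45815658569336, 30.139211654663086), 76.77161407470703) [0.48238714 0.30184659]
scene cones base ((538.4310302734375, 129.2440185546875), (40.50510025024414, 69.99999237060547), 82.83504486083984)
turn [0.    0.    1.206] turn [-0.     0.    -1.936] shift cm [-55.84 -62.5    3.13] now [0.1784 0.4671 0.2313] clock 1.5
```

```bash
T='[[-55.8,-62.5,3.1],[0,0,1.206]]'; python3 -m inch '[[[-55.8,-62.5,3.1],[0,0,1.206]],[[-55.8,-62.5,3.1],[0,0,1.206]],[[-55.8,-62.5,3.1],[0,0,1.206]],[[-55.8,-62.5,3.1],[0,0,1.206]],[[-55.8,-62.5,3.1],[0,0,1.206]],[[-55.8,-62.5,3.1],[0,0,1.206]],[[-55.8,-62.5,3.1],[0,0,1.206]],[[-55.8,-62.5,3.1],[0,0,1.206]],[[-55.8,-62.5,3.1],[0,0,1.206]],[[-55.8,-62.5,3.1],[0,0,1.206]]]' 8.5; python3 go.py .477 -.316 .16 0
```

```text
clock: 2.75
eef_pos: [0.3947, -0.0993, 0.2092]
eef_rot: [[0.0, 1.0, 0.001], [1.0, -0.0, -0.0], [-0.0, 0.001, -1.0]]
contact_force: [1.1, 2.2, 0.5]
finger_gap: 0.997
turn [ 0.001  0.    -0.   ] turn [ 0.000e+00 -2.000e-03  3.141e+00] shift cm [-21.67   8.23   4.93] now [ 0.3947 -0.0993  0.2092] clock 2.75
```

```bash
python3 -m inch '[[[-21.6,8.2,0],[0,0,0]],[[-21.6,8.2,0],[0,0,0]],[[-21.6,8.2,0],[0,0,0]],[[-21.6,8.2,0],[0,0,0]],[[-21.6,8.2,4.9],[0,0,0]],[[-21.6,8.2,4.9],[0,0,0]]]'; python3 - <<'E'
from h import *
p,d,W=wcloud(); cv2.imwrite("pics/w1.png",p[:,:,::-1])
for q in ("dish","bowl","vase"):
    for o in cut_out("wrist",q)[:2]:
        P=W[o["region"]&(d>0)]; zt=np.percentile(P[:,2],97); t=P[P[:,2]>zt-.008]; print(q,o["score"],zt,circ(t[:,:2]))
E
python3 go.py .477 -.316 .04 0
```

```text
clock: 3.5
eef_pos: [0.4743, -0.312, 0.157]
eef_rot: [[0.001, 1.0, -0.005], [1.0, -0.001, 0.003], [0.003, -0.005, -1.0]]
contact_force: [0.3, 0.4, 0.3]
finger_gap: 0.996
dish 0.6 0.05046303138838933 (array([ 0.47693064, -0.31562723]), np.float64(0.025234600252238733))
bowl 0.89 0.05631022990871678 (array([ 0.48087278, -0.19536986]), np.float64(0.04112863780582623))
vase 0.88 0.09154319601552231 (array([ 0.6138477 , -0.31714309]), np.float64(0.010079620556809365))
turn [0.002 0.001 0.001] turn [-2.000e-03  3.000e-03 -3.141e+00] shift cm [-0.29 -0.02 12.2 ] now [ 0.477 -0.313  0.162] clock 3.7
```

View pics/w1.png

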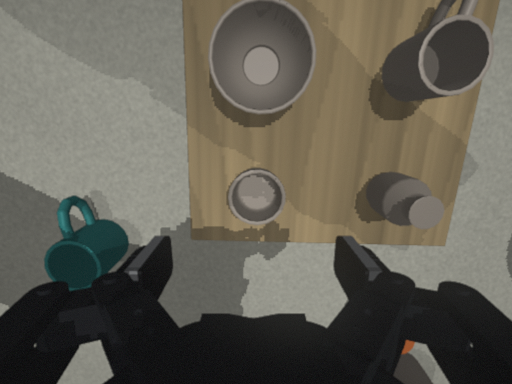

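The wrist view shows the dish at (256,195), vase (420,210) and bowl (262,55). The dish centre from this camera agrees with the other two.

```bash
python3 -m inch '[[[-0.3,0,6],[0,0,0]],[[-0.3,0,11],[0,0,0]],[[-0.3,0,13.7],[0,0,0]],[[-0.3,0,13.7],[0,0,0]],[[-0.3,0,13.7],[0,0,0]]]' ; python3 -m inch '[[[0,0,0],[0,0,0]],[[0,0,0],[0,0,0]],[[0,0,0],[0,0,0]],[[0,0,0],[0,0,0]],[[0,0,0],[0,0,0]],[[0,0,0],[0,0,0]]]' 4.5; python3 - <<'E'
from h import *
p,d,W=wcloud(); cv2.imwrite("pics/w2.png",p[:,:,::-1])
E
```

```text
clock: 4.32
eef_pos: [0.4775, -0.3166, 0.0252]
eef_rot: [[-0.0, 1.0, 0.002], [1.0, 0.0, -0.002], [-0.002, 0.002, -1.0]]
contact_force: [-0.0, 0.5, 0.1]
finger_gap: 0.998
clock: 5.08
eef_pos: [0.4772, -0.3165, 0.025]
eef_rot: [[-0.0, 1.0, 0.002], [1.0, 0.0, -0.001], [-0.001, 0.002, -1.0]]
contact_force: [-3.9, 4.4, 20.8]
finger_gap: 0.633
```

View pics/w2.png

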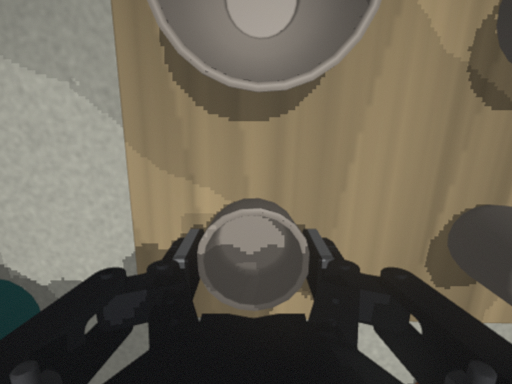

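The dish at (252,257) is between the pads, opening 54 mm. I lift.

```bash
python3 -m inch '[[[0,0,-1],[0,0,0]],[[0,0,-3],[0,0,0]],[[0,0,-6],[0,0,0]],[[0,0,-10],[0,0,0]],[[0,0,-14],[0,0,0]],[[0,0,-14],[0,0,0]]]' ; python3 - <<'E'
from h import *
p,d,W=wcloud(); cv2.imwrite("pics/w3.png",p[:,:,::-1])
for o in cut_out("wrist","dish")[:2]:
        P=W[o["region"]&(d>0)]; zt=np.percentile(P[:,2],97); t=P[P[:,2]>zt-.008]; print(o["score"],zt,circ(t[:,:2]),np.percentile(P[:,2],2))
E
python3 go.py .537 .289 .165 75
```

```text
clock: 5.88
eef_pos: [0.4778, -0.317, 0.1666]
eef_rot: [[-0.0, 1.0, 0.005], [1.0, 0.0, -0.003], [-0.003, 0.005, -1.0]]
contact_force: [0.4, -0.3, -1.0]
finger_gap: 0.629
0.56 0.19181049686563872 (array([ 0.47763776, -0.3160462 ]), np.float64(0.025200040995826976)) 0.16240491327888137
turn [ 0.000e+00  1.000e-03 -1.309e+00] turn [ 1.000e-03 -0.000e+00  1.833e+00] shift cm [60.51  6.06 -0.2 ] now [ 0.4764 -0.3161  0.1632] clock 5.97
```

View pics/w3.png

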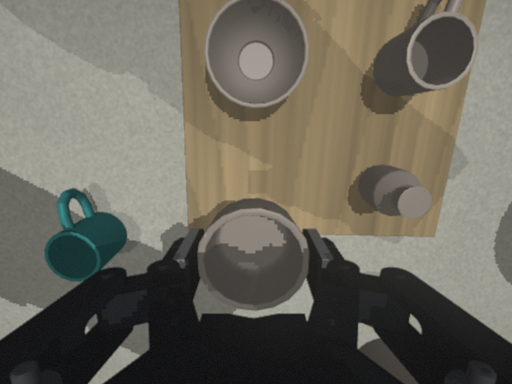

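Dish lifted level at (254,257). I carry it over the gap between the props.

```bash
python3 -m inch '[[[3,0.3,0],[0,0,-0.1]],[[8,0.8,0],[0,0,-0.25]],[[14,1.4,0],[0,0,-0.4]],[[20,2,0],[0,0,-0.55]],[[26,2.6,0],[0,0,-0.7]],[[32,3.2,0],[0,0,-0.85]],[[38,3.8,0],[0,0,-1]],[[44,4.4,0],[0,0,-1.15]],[[50,5,0],[0,0,-1.25]],[[55,5.5,0],[0,0,-1.309]]]'; python3 -m inch '[[[1,0,0],[0,0,0]],[[1,0,0],[0,0,0]]]';python3 - <<'E'
from h import *
p,d,W=wcloud(); cv2.imwrite("pics/w4.png",p[:,:,::-1])
for q in ("dish","props"):
  for o in cut_out("wrist",q)[:2]:
        P=W[o["region"]&(d>0)]; zt=np.percentile(P[:,2],97); t=P[P[:,2]>zt-.008]; print(q,o["score"],zt,circ(t[:,:2]),cv2.minAreaRect((t[:,:2]*1000).astype(np.float32)))
E
python3 go.py .537 .289 .03 75
```

```text
clock: 7.22
eef_pos: [0.5305, 0.2361, 0.1617]
eef_rot: [[-0.967, 0.255, -0.002], [0.255, 0.967, -0.001], [0.002, -0.001, -1.0]]
contact_force: [0.6, 0.0, -1.0]
finger_gap: 0.628
clock: 7.48
eef_pos: [0.5205, 0.2362, 0.162]
eef_rot: [[-0.966, 0.258, -0.002], [0.258, 0.966, -0.001], [0.002, -0.002, -1.0]]
contact_force: [-0.7, -0.4, -0.7]
finger_gap: 0.627
dish 0.98 0.1872433333183363 (array([0.51957488, 0.23599309]), np.float64(0.025242853835208086)) ((520.5706176757812, 235.69253540039062), (54.08256149291992, 55.59482955932617), 74.88518524169922)
props 0.89 0.07214960164440674 (array([0.48672751, 0.29798072]), np.float64(0.017844192868240398)) ((494.2916564941406, 294.1972961425781), (41.10867691040039, 74.79820251464844), 56.08218002319336)
turn [-0.    -0.    -0.002] turn [-0.00e+00  1.00e-03  3.14e+00] shift cm [-0.09  5.58 13.28] now [0.5217 0.2354 0.1629] clock 7.62
```

View pics/w4.png

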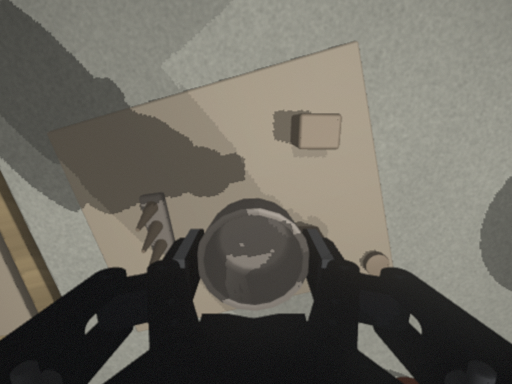

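Dish held at (252,257), one prop visible at (320,130). I compare that prop with the expected position.

```bash
python3 - <<'E'
from h import *
p,d,W=wcloud()
S=W[100:165,280:355].reshape(-1,3); S=S[(S[:,2]>.062)&(S[:,2]<.08)]
print(len(S),S[:,2].mean(),cv2.minAreaRect((S[:,:2]*1000).astype(np.float32)))
E
```

```text
1537 0.07046916405993701 ((478.6664123535156, 304.9535827636719), (36.26529312133789, 29.02798080444336), 74.80586242675781)
```

```bash
python3 -m inch '[[[0,3,0],[0,0,0]],[[0,5.6,0],[0,0,0]],[[0,5.6,0],[0,0,0]],[[-0.1,5.6,4],[0,0,0]],[[-0.1,5.6,8],[0,0,0]],[[-0.1,5.6,11],[0,0,0]],[[-0.1,5.6,12.6],[0,0,0]],[[-0.1,5.6,13.2],[0,0,0]],[[-0.1,5.6,13.2],[0,0,0]]]'; python3 go.py .537 .289 .0255 75
```

```text
clock: 8.8
eef_pos: [0.5375, 0.2903, 0.0316]
eef_rot: [[-0.966, 0.259, 0.001], [0.259, 0.966, 0.0], [-0.001, 0.0, -1.0]]
contact_force: [0.0, -0.6, -0.6]
finger_gap: 0.628
turn [ 0.     0.001 -0.   ] turn [ 1.000e-03 -1.000e-03  3.141e+00] shift cm [ 0.02 -0.14  0.61] now [0.5375 0.2903 0.0316] clock 8.8
```

```bash
python3 -m inch '[[[0,-0.1,0.3],[0,0,0]],[[0,-0.1,0.6],[0,0,0]],[[0,-0.1,0.6],[0,0,0]],[[0,-0.1,0.6],[0,0,0]]]'
```

```text
clock: 9.3
eef_pos: [0.5371, 0.2896, 0.0252]
eef_rot: [[-0.966, 0.259, 0.0], [0.259, 0.966, 0.0], [-0.0, 0.0, -1.0]]
contact_force: [1.2, 0.8, 0.9]
finger_gap: 0.629
```

```bash
python3 -m inch '[[[0,0,0.1],[0,0,0]],[[0,0,0.1],[0,0,0]]]'; python3 -m inch '[[[0,0,0],[0,0,0]],[[0,0,0],[0,0,0]],[[0,0,0],[0,0,0]],[[0,0,0],[0,0,0]],[[0,0,-1],[0,0,0]],[[0,0,-3],[0,0,0]],[[0,0,-8],[0,0,0]],[[0,0,-14],[0,0,0]]]' 8.5; python3 - <<'E'
from h import *
p,d,W=wcloud(); cv2.imwrite("pics/w5.png",p[:,:,::-1])
for q in ("dish",):
  for o in cut_out("wrist",q)[:2]:
        P=W[o["region"]&(d>0)]; zt=np.percentile(P[:,2],97); t=P[P[:,2]>zt-.008]; print(q,o["score"],zt,circ(t[:,:2]))
E
python3 go.py .5435 -.0905 .16 86
```

```text
clock: 9.55
eef_pos: [0.5371, 0.2896, 0.0251]
eef_rot: [[-0.966, 0.259, 0.001], [0.259, 0.966, 0.0], [-0.001, 0.001, -1.0]]
contact_force: [-4.0, -2.7, 16.0]
finger_gap: 0.627
clock: 10.55
eef_pos: [0.5362, 0.2891, 0.1655]
eef_rot: [[-0.966, 0.259, -0.001], [0.259, 0.966, -0.001], [0.001, -0.001, -1.0]]
contact_force: [2.3, 0.2, 0.8]
finger_gap: 0.995
dish 0.62 0.05037526073003731 (array([0.53608932, 0.28922152]), np.float64(0.025205654342512956))
turn [ 0.006  0.008 -0.192] turn [ 0.011 -0.009  2.95 ] shift cm [-10.26 -36.73   0.97] now [0.5394 0.2908 0.1714] clock 10.65
```

View pics/w5.png

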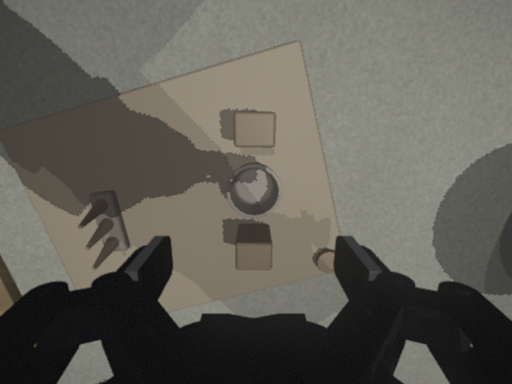

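The dish stands midway between the props, (253,188) between posts (255,129) and (254,255). Next is the strip.

```bash
python3 -m inch '[[[-4,-9,0],[0,0,-0.19]],[[-10.2,-36.7,0],[0,0,-0.192]],[[-10.2,-36.7,0],[0,0,-0.192]],[[-10.2,-36.7,0],[0,0,-0.192]],[[-10.2,-36.7,0],[0,0,-0.192]],[[-10.2,-36.7,0],[0,0,-0.192]],[[-10.2,-36.7,0],[0,0,-0.192]],[[-10.2,-36.7,0],[0,0,-0.192]],[[-10.2,-36.7,0],[0,0,-0.192]]]'; python3 - <<'E'
from h import *
p,d,W=wcloud(); cv2.imwrite("pics/w6.png",p[:,:,::-1])
for q in ("strip",):
  for o in cut_out("wrist",q)[:2]:
        P=W[o["region"]&(d>0)]; zt=np.percentile(P[:,2],97); t=P[P[:,2]>zt-.006]; print(q,o["score"],zt,cv2.minAreaRect((t[:,:2]*1000).astype(np.float32)))
E
python3 go.py .5435 -.0905 .018 86
```

```text
clock: 11.78
eef_pos: [0.5405, -0.0902, 0.1642]
eef_rot: [[-0.998, 0.068, 0.0], [0.068, 0.998, 0.0], [-0.0, 0.0, -1.0]]
contact_force: [0.1, 0.1, -0.6]
finger_gap: 0.997
strip 0.58 0.029056952501203367 ((543.8067016601562, -91.95817565917969), (62.12223815917969, 158.31846618652344), 86.1281967163086)
turn [0.    0.    0.002] turn [-0.    0.   -3.14] shift cm [-0.3  -0.02 14.61] now [ 0.5405 -0.0901  0.1641] clock 11.88
```

View pics/w6.png

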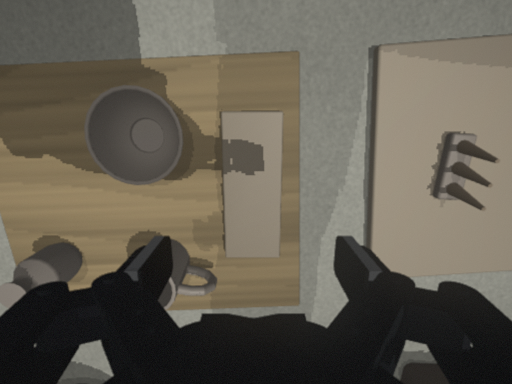

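Strip at (252,185), centre (0.544, -0.0915), agrees. I descend over it.

```bash
python3 -m inch '[[[-0.3,-0.1,6],[0,0,0]],[[-0.3,-0.1,11],[0,0,0]],[[-0.3,-0.1,14],[0,0,0]],[[-0.3,-0.1,15.2],[0,0,0]],[[-0.3,-0.1,15.2],[0,0,0]]]' ; python3 -m inch '[[[0,0,0],[0,0,0]],[[0,0,0],[0,0,0]],[[0,0,0],[0,0,0]],[[0,0,0],[0,0,0]],[[0,0,0],[0,0,0]],[[0,0,0],[0,0,0]]]' 5.4; python3 - <<'E'
from h import *
p,d,W=wcloud(); cv2.imwrite("pics/w7.png",p[:,:,::-1])
E
```

```text
clock: 12.5
eef_pos: [0.5434, -0.0921, 0.0121]
eef_rot: [[-0.998, 0.069, -0.0], [0.069, 0.998, 0.0], [0.0, 0.0, -1.0]]
contact_force: [-0.5, 0.8, 1.3]
finger_gap: 0.995
clock: 13.25
eef_pos: [0.5444, -0.0927, 0.0138]
eef_rot: [[-0.998, 0.07, 0.003], [0.07, 0.998, -0.0], [-0.003, 0.0, -1.0]]
contact_force: [-3.9, 1.6, 12.6]
finger_gap: 0.707
```

View pics/w7.png

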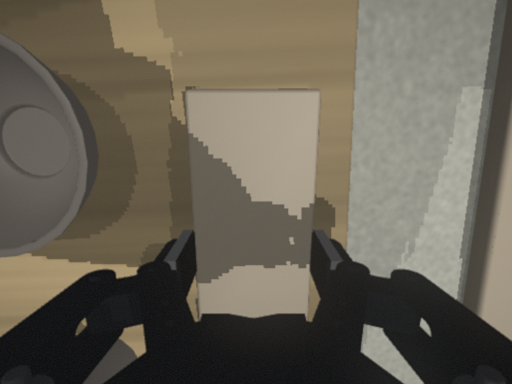

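The strip is between the fingers (190 to 320 px). I lift.

```bash
python3 -m inch '[[[0,0,-1],[0,0,0]],[[0,0,-3],[0,0,0]],[[0,0,-7],[0,0,0]],[[0,0,-12],[0,0,0]],[[0,0,-17],[0,0,0]],[[0,0,-17],[0,0,0]]]' ; python3 - <<'E'
from h import *
p,d,W=wcloud(); cv2.imwrite("pics/w8.png",p[:,:,::-1])
for o in cut_out("wrist","strip")[:2]:
        P=W[o["region"]&(d>0)]; 
        zt=np.median(P[:,2]);P=P[abs(P[:,2]-zt)<.02]; A=np.c_[P[:,:2],np.ones(len(P))]; c=np.linalg.lstsq(A,P[:,2],rcond=None)[0]
        print(o["score"],zt,"slope",c, cv2.minAreaRect((P[:,:2]*1000).astype(np.float32)))
E
python3 go.py .537 .289 .165 75
```

```text
clock: 14.05
eef_pos: [0.5454, -0.093, 0.1866]
eef_rot: [[-0.998, 0.07, 0.007], [0.07, 0.998, -0.001], [-0.007, -0.001, -1.0]]
contact_force: [1.2, -0.0, -1.9]
finger_gap: 0.706
0.69 0.20042254609810695 slope [ 0.00429262 -0.0007669   0.19811745] ((525.705810546875, -92.18826293945312), (62.378910064697266, 120.54545593261719), 86.0384750366211)
turn [-0.     0.001  0.192] turn [-1.00e-03 -0.00e+00 -2.95e+00] shift cm [ 3.31 38.03  1.73] now [ 0.5434 -0.0927  0.1823] clock 14.15
```

View pics/w8.png

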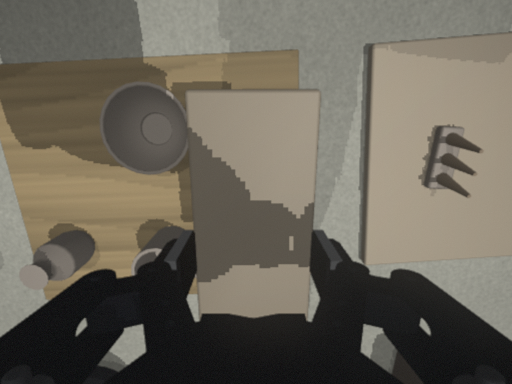

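Strip held level (slope below 0.005). I carry it to the props.

```bash
python3 -m inch '[[[0.3,3,0],[0,0,0.02]],[[0.7,8,0],[0,0,0.04]],[[1.2,14,0],[0,0,0.08]],[[1.8,20,0],[0,0,0.12]],[[2.3,26,0],[0,0,0.15]],[[2.8,32,0],[0,0,0.192]],[[3.2,36,0],[0,0,0.192]],[[3.3,38,0],[0,0,0.192]],[[3.3,38,0],[0,0,0.192]],[[3.3,38,0],[0,0,0.192]]]';python3 - <<'E'
from h import *
p,d=vision.snapshot("scene"); cv2.imwrite("pics/s9.png",p[:,:,::-1])
E
python3 go.py .537 .289 .075 75
```

```text
clock: 15.4
eef_pos: [0.5369, 0.2875, 0.1815]
eef_rot: [[-0.966, 0.26, -0.001], [0.26, 0.966, -0.001], [0.001, -0.001, -1.0]]
contact_force: [0.1, -1.2, -2.3]
finger_gap: 0.701
turn [-0.001 -0.    -0.001] turn [-0.00e+00  1.00e-03  3.14e+00] shift cm [ 0.04  0.16 10.67] now [0.537  0.2874 0.1817] clock 15.45
```

View pics/s9.png

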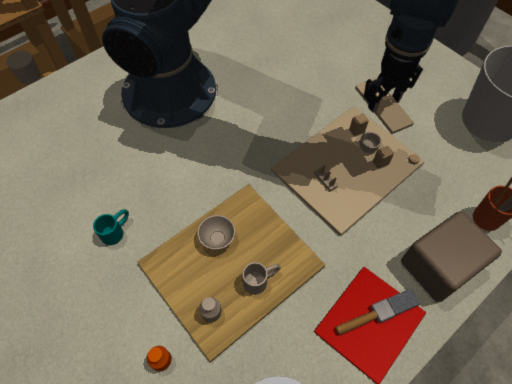

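The strip hangs above the props near (395,105) and the dish stands at (370,142). I lower it.

```bash
python3 -m inch '[[[0,0.1,4],[0,0,0]],[[0,0.2,8],[0,0,0]],[[0,0.2,10],[0,0,0]],[[0,0.2,10.7],[0,0,0]],[[0,0.2,10.7],[0,0,0]],[[0,0.2,11.1],[0,0,0]],[[0,0.2,11.1],[0,0,0]]]'; python3 -m inch '[[[0,0,0.2],[0,0,0]],[[0,0,0.2],[0,0,0]]]'
```

```text
clock: 16.32
eef_pos: [0.5376, 0.2907, 0.0714]
eef_rot: [[-0.966, 0.259, 0.001], [0.259, 0.966, 0.0], [-0.0, 0.0, -1.0]]
contact_force: [-0.3, -0.6, -1.7]
finger_gap: 0.701
clock: 16.58
eef_pos: [0.5374, 0.2907, 0.069]
eef_rot: [[-0.966, 0.259, 0.0], [0.259, 0.966, 0.0], [-0.0, 0.0, -1.0]]
contact_force: [0.8, 0.2, -1.7]
finger_gap: 0.707
```

```bash
python3 -m inch '[[[0,-0.1,0.15],[0,0,0]],[[0,-0.1,0.15],[0,0,0]],[[0,-0.1,0.15],[0,0,0]]]'
```

```text
clock: 16.95
eef_pos: [0.5375, 0.2906, 0.0689]
eef_rot: [[-0.966, 0.258, 0.001], [0.258, 0.966, 0.002], [-0.001, 0.002, -1.0]]
contact_force: [-5.7, 3.8, 14.7]
finger_gap: 0.703
```

Contact at 15 N, so the strip is on the props. I release it and rise.

```bash
python3 -m inch '[[[0,0,0],[0,0,0]],[[0,0,0],[0,0,0]],[[0,0,0],[0,0,0]],[[0,0,0],[0,0,0]],[[0,0,-1],[0,0,0]],[[0,0,-3],[0,0,0]],[[0,0,-7],[0,0,0]],[[0,0,-11],[0,0,0]],[[0,0,-11],[0,0,0]]]' 8.5; python3 - <<'E'
from h import *
p,d,W=wcloud(); cv2.imwrite("pics/w10.png",p[:,:,::-1])
S=W.reshape(-1,3); S=S[(S[:,2]>.076)&(S[:,2]<.09)&(abs(S[:,0]-.537)<.1)&(abs(S[:,1]-.289)<.07)]
A=np.c_[S[:,:2],np.ones(len(S))]; print(S[:,2].mean(),np.linalg.lstsq(A,S[:,2],rcond=None)[0],cv2.minAreaRect((S[:,:2]*1000).astype(np.float32)))
E
python3 go.py .614 -.317 .18 0
```

```text
clock: 18.08
eef_pos: [0.5387, 0.2905, 0.1814]
eef_rot: [[-0.966, 0.259, 0.005], [0.259, 0.966, 0.003], [-0.004, 0.004, -1.0]]
contact_force: [0.3, 0.3, -0.5]
finger_gap: 0.991
0.08279509596060539 [-0.0006407   0.00098751  0.08284645] ((536.5899047851562, 290.1174621582031), (62.2462158203125, 158.8559112548828), 75.1772232055664)
turn [3.000e-03 1.000e-03 1.309e+00] turn [-1.000e-03  3.000e-03 -1.833e+00] shift cm [-23.06 -56.67  -0.14] now [0.5379 0.2901 0.1793] clock 18.12
```

View pics/w10.png

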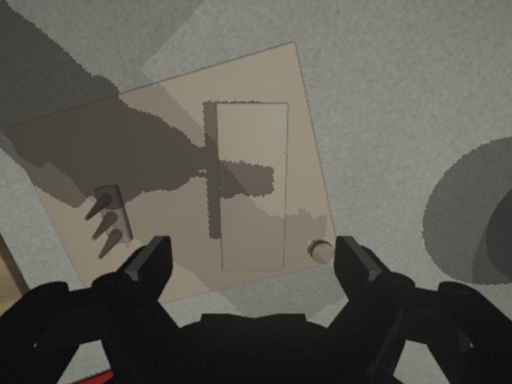

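The strip lies level, centre (0.5366, 0.2901), in line to 0.2 degrees. Next is the vase.

```bash
python3 -m inch '[[[-23,-56.7,0],[0,0,1.309]],[[-23,-56.7,0],[0,0,1.309]],[[-23,-56.7,0],[0,0,1.309]],[[-23,-56.7,0],[0,0,1.309]],[[-23,-56.7,0],[0,0,1.309]],[[-23,-56.7,0],[0,0,1.309]],[[-23,-56.7,0],[0,0,1.309]],[[-23,-56.7,0],[0,0,1.309]],[[-23,-56.7,0],[0,0,1.309]],[[-23,-56.7,0],[0,0,1.309]]]'; python3 -m inch '[[[0,0,0],[0,0,0]],[[0,0,0],[0,0,0]]]';python3 go.py .614 -.317 .033 0
```

```text
clock: 19.38
eef_pos: [0.6119, -0.3199, 0.1764]
eef_rot: [[0.001, 1.0, -0.001], [1.0, -0.001, 0.001], [0.001, -0.001, -1.0]]
contact_force: [0.9, 0.7, 0.5]
finger_gap: 0.997
clock: 19.62
eef_pos: [0.6122, -0.3172, 0.1766]
eef_rot: [[0.0, 1.0, -0.001], [1.0, -0.0, 0.001], [0.001, -0.001, -1.0]]
contact_force: [0.4, 0.8, 0.5]
finger_gap: 0.993
turn [-0.001 -0.001 -0.   ] turn [-1.000e-03  2.000e-03  3.141e+00] shift cm [ 0.    0.2  14.36] now [ 0.6122 -0.3172  0.1766] clock 19.62
```

```bash
python3 -m inch '[[[0,0.2,6],[0,0,0]],[[0,0.2,11],[0,0,0]],[[0,0.2,14],[0,0,0]],[[0,0.2,15],[0,0,0]],[[0,0.2,15],[0,0,0]]]' ; python3 -m inch '[[[0,0,0],[0,0,0]],[[0,0,0],[0,0,0]],[[0,0,0],[0,0,0]],[[0,0,0],[0,0,0]],[[0,0,0],[0,0,0]],[[0,0,0],[0,0,0]]]' 3.5; python3 -m inch '[[[0,0,-1],[0,0,0]],[[0,0,-3],[0,0,0]],[[0,0,-7],[0,0,0]],[[0,0,-12],[0,0,0]],[[0,0,-16],[0,0,0]],[[0,0,-16],[0,0,0]],[[0,0,-16],[0,0,0]]]' ; python3 - <<'E'
from h import *
p,d,W=wcloud(); cv2.imwrite("pics/w11.png",p[:,:,::-1])
p,d=vision.snapshot("scene"); cv2.imwrite("pics/s11.png",p[:,:,::-1])
E
python3 go.py .538 .204 .19 0
```

```text
clock: 20.25
eef_pos: [0.6148, -0.3168, 0.028]
eef_rot: [[-0.001, 1.0, 0.0], [1.0, 0.001, 0.0], [0.0, 0.0, -1.0]]
contact_force: [0.0, -0.4, 1.0]
finger_gap: 1.001
clock: 21.0
eef_pos: [0.6152, -0.3178, 0.029]
eef_rot: [[0.0, 1.0, 0.002], [1.0, -0.0, -0.001], [-0.001, 0.002, -1.0]]
contact_force: [-2.1, 1.7, 10.8]
finger_gap: 0.518
clock: 21.88
eef_pos: [0.6144, -0.3175, 0.187]
eef_rot: [[0.0, 1.0, -0.0], [1.0, -0.0, 0.0], [0.0, -0.0, -1.0]]
contact_force: [-0.3, -0.8, -2.1]
finger_gap: 0.522
turn [-0.002 -0.001 -0.   ] turn [-1.000e-03  3.000e-03  3.142e+00] shift cm [52.13 -7.6  -0.32] now [ 0.614  -0.3173  0.1862] clock 21.98
```

View pics/w11.png

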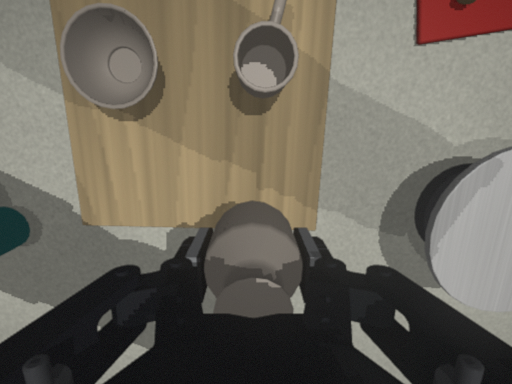

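View pics/s11.png

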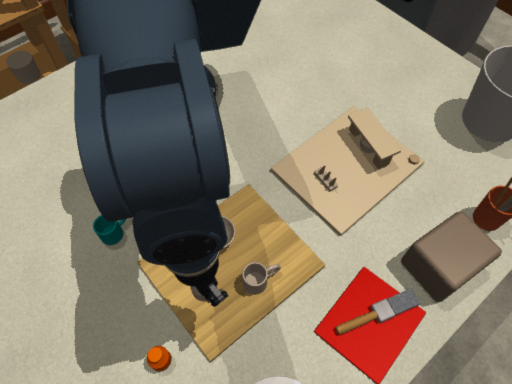

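Vase held upright at (253,265) in the wrist view. I carry it over.

```bash
python3 -m inch '[[[3,-0.4,0],[0,0,0]],[[8,-1.2,0],[0,0,0]],[[14,-2,0],[0,0,0]],[[20,-2.9,0],[0,0,0]],[[26,-3.8,0],[0,0,0]],[[32,-4.7,0],[0,0,0]],[[38,-5.5,0],[0,0,0]],[[44,-6.4,0],[0,0,0]],[[49,-7.2,0],[0,0,0]],[[52,-7.6,0],[0,0,0]]]'; python3 -m inch '[[[0,0,4],[0,0,0]],[[0,0,8],[0,0,0]],[[0,0,11],[0,0,0]],[[0,0,13],[0,0,0]],[[0,0,14],[0,0,0]],[[0,0,14],[0,0,0]],[[0,0,14],[0,0,0]]]'; python3 go.py .538 .204 .029 0
```

```text
clock: 23.22
eef_pos: [0.5373, 0.2046, 0.1865]
eef_rot: [[-0.002, 1.0, -0.002], [1.0, 0.002, -0.0], [-0.0, -0.002, -1.0]]
contact_force: [0.6, -0.5, -1.6]
finger_gap: 0.522
clock: 24.1
eef_pos: [0.539, 0.2026, 0.0482]
eef_rot: [[0.0, 1.0, 0.001], [1.0, -0.0, 0.0], [0.0, 0.001, -1.0]]
contact_force: [0.7, -0.1, -2.0]
finger_gap: 0.52
turn [ 0.001 -0.    -0.   ] turn [-1.000e-03 -1.000e-03  3.142e+00] shift cm [ 0.13 -0.1   1.92] now [0.539  0.2026 0.0482] clock 24.1
```

```bash
python3 -m inch '[[[0.1,-0.1,1],[0,0,0]],[[0.1,-0.1,1.6],[0,0,0]],[[0.1,-0.1,1.8],[0,0,0]],[[0.1,-0.1,1.8],[0,0,0]]]'; python3 -m inch '[[[0,0,0.15],[0,0,0]],[[0,0,0.15],[0,0,0]]]'
```

```text
clock: 24.6
eef_pos: [0.5375, 0.2034, 0.0294]
eef_rot: [[0.0, 1.0, -0.0], [1.0, -0.0, -0.0], [-0.0, -0.0, -1.0]]
contact_force: [-0.6, -0.7, -1.4]
finger_gap: 0.52
clock: 24.85
eef_pos: [0.5378, 0.2036, 0.0289]
eef_rot: [[0.0, 1.0, 0.001], [1.0, -0.0, 0.0], [0.0, 0.001, -1.0]]
contact_force: [-5.4, -2.4, 13.3]
finger_gap: 0.516
```

```bash
python3 -m inch '[[[0,0,0],[0,0,0]],[[0,0,0],[0,0,0]],[[0,0,0],[0,0,0]],[[0,0,0],[0,0,0]],[[0,0,-1],[0,0,0]],[[0,0,-4],[0,0,0]],[[0,0,-9],[0,0,0]],[[0,0,-15],[0,0,0]],[[0,0,-17],[0,0,0]]]' 8.5; python3 - <<'E'
from h import *
p,d,W=wcloud(); cv2.imwrite("pics/w12.png",p[:,:,::-1])
for o in cut_out("wrist","vase")[:2]:
        P=W[o["region"]&(d>0)]; zt=np.percentile(P[:,2],97); t=P[P[:,2]>zt-.006]; print(o["score"],zt,circ(t[:,:2]))
E
python3 go.py .625 -.196 .19 -14.5
```

```text
clock: 25.98
eef_pos: [0.5388, 0.2039, 0.2026]
eef_rot: [[-0.0, 1.0, 0.005], [1.0, 0.0, 0.002], [0.002, 0.005, -1.0]]
contact_force: [0.6, -0.1, 0.2]
finger_gap: 0.996
0.72 0.0917594900851787 (array([0.53751993, 0.20415628]), np.float64(0.009969931232356137))
turn [ 0.004 -0.002  0.253] turn [ 0.003  0.006 -2.889] shift cm [-39.99   8.62   1.09] now [0.5388 0.2039 0.2012] clock 26.07
```

View pics/w12.png

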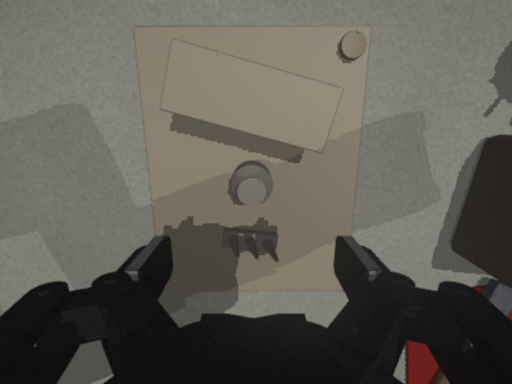

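The vase stands between strip and plaque at (251,185). Next is the mug.

```bash
python3 -m inch '[[[-40,8.6,0],[0,0,0.253]],[[-40,8.6,0],[0,0,0.253]],[[-40,8.6,0],[0,0,0.253]],[[-40,8.6,0],[0,0,0.253]],[[-40,8.6,0],[0,0,0.253]],[[-40,8.6,0],[0,0,0.253]],[[-40,8.6,0],[0,0,0.253]],[[-40,8.6,0],[0,0,0.253]],[[-40,8.6,0],[0,0,0.253]]]'; python3 - <<'E'
from h import *
p,d,W=wcloud(); cv2.imwrite("pics/w13.png",p[:,:,::-1])
for o in cut_out("wrist","mug")[:2]:
        P=W[o["region"]&(d>0)]; zt=np.percentile(P[:,2],97); t=P[P[:,2]>zt-.004]; c,rr=circ(t[:,:2]); 
        for k in range(4): t=t[abs(np.hypot(*(t[:,:2]-c).T)-rr)<.005]; c,rr=circ(t[:,:2])
        print(o["score"],zt,c,rr)
E
python3 go.py .625 -.196 .03 -14.5
```

```text
clock: 27.2
eef_pos: [0.6232, -0.196, 0.1973]
eef_rot: [[0.25, 0.968, -0.001], [0.968, -0.25, 0.001], [0.0, -0.001, -1.0]]
contact_force: [0.9, 0.5, -0.7]
finger_gap: 0.995
0.92 0.06255313826701382 [ 0.51859359 -0.38367711] 0.19535014882639143
0.84 0.07845437280484116 [ 0.62487499 -0.19827495] 0.025615689179817668
turn [-0.    -0.     0.001] turn [ 0.00e+00 -1.00e-03 -3.14e+00] shift cm [-0.02  0.17 16.79] now [ 0.6234 -0.1955  0.1979] clock 27.3
```

View pics/w13.png

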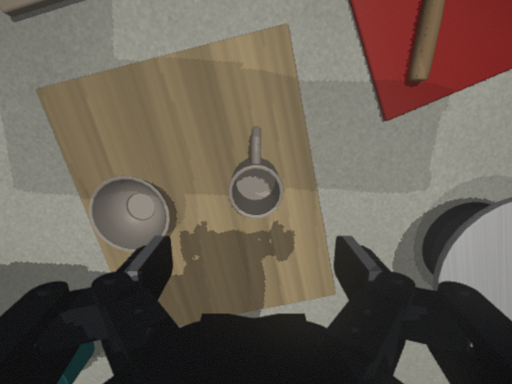

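The mug is at (256,188) with its handle straight up in the image, so the jaws clear it.

```bash
python3 -m inch '[[[-0.1,0.2,6],[0,0,0]],[[-0.1,0.2,11],[0,0,0]],[[-0.1,0.2,15],[0,0,0]],[[-0.1,0.2,16.5],[0,0,0]],[[-0.1,0.2,16.5],[0,0,0]],[[-0.1,0.2,16.5],[0,0,0]]]' ; python3 -m inch '[[[0,0,0],[0,0,0]],[[0,0,0],[0,0,0]],[[0,0,0],[0,0,0]],[[0,0,0],[0,0,0]],[[0,0,0],[0,0,0]],[[0,0,0],[0,0,0]]]' 4.5; python3 -m inch '[[[0,0,-1],[0,0,0]],[[0,0,-3],[0,0,0]],[[0,0,-7],[0,0,0]],[[0,0,-12],[0,0,0]],[[0,0,-17],[0,0,0]],[[0,0,-20],[0,0,0]],[[0,0,-20],[0,0,0]]]' ; python3 - <<'E'
from h import *
p,d,W=wcloud(); cv2.imwrite("pics/w14.png",p[:,:,::-1])
for o in cut_out("wrist","mug")[:2]:
        P=W[o["region"]&(d>0)]; zt=np.percentile(P[:,2],97); t=P[P[:,2]>zt-.004]; c,rr=circ(t[:,:2]); 
        print(o["score"],zt,c,rr)
E
python3 go.py .5366 .290 .23 -14.5
```

```text
clock: 28.05
eef_pos: [0.6264, -0.1981, 0.0349]
eef_rot: [[0.25, 0.968, 0.002], [0.968, -0.25, -0.001], [-0.0, 0.003, -1.0]]
contact_force: [0.4, 1.0, -0.8]
finger_gap: 0.995
clock: 28.8
eef_pos: [0.6259, -0.1982, 0.0341]
eef_rot: [[0.25, 0.968, 0.002], [0.968, -0.25, -0.0], [-0.0, 0.002, -1.0]]
contact_force: [-1.4, 0.2, 7.9]
finger_gap: 0.633
clock: 29.68
eef_pos: [0.6262, -0.1983, 0.236]
eef_rot: [[0.25, 0.968, 0.004], [0.968, -0.25, -0.001], [-0.0, 0.005, -1.0]]
contact_force: [1.0, 0.4, -2.5]
finger_gap: 0.631
0.63 0.28007148533048176 [ 0.62623437 -0.19798331] 0.02525656691700609
0.48 0.31097535726640957 [ 0.58001374 -0.1800206 ] 0.001566601479907216
turn [-0. -0.  0.] turn [ 0.000e+00 -1.000e-03 -3.142e+00] shift cm [ 45.03 -20.79   0.26] now [ 0.6251 -0.198   0.2326] clock 29.77
```

View pics/w14.png

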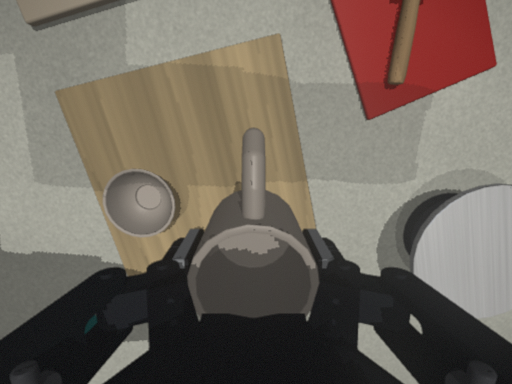

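Mug held upright at (253,275), handle free. I carry it over the strip.

```bash
python3 -m inch '[[[3,-1.4,0],[0,0,0]],[[7,-3.2,0],[0,0,0]],[[12,-5.5,0],[0,0,0]],[[17,-7.8,0],[0,0,0]],[[22,-10.2,0],[0,0,0]],[[27,-12.5,0],[0,0,0]],[[32,-14.8,0],[0,0,0]],[[37,-17.1,0],[0,0,0]],[[42,-19.4,0],[0,0,0]],[[45,-20.8,0],[0,0,0]]]'; python3 -m inch '[[[0,0,0],[0,0,0]],[[0,0,4],[0,0,0]],[[0,0,8],[0,0,0]],[[0,0,10.5],[0,0,0]],[[0,0,11.5],[0,0,0]],[[0,0,11.5],[0,0,0]],[[0,0,11.5],[0,0,0]]]'; python3 go.py .5366 .290 .102 -14.5
```

```text
clock: 31.02
eef_pos: [0.535, 0.2918, 0.2313]
eef_rot: [[0.249, 0.969, -0.002], [0.969, -0.249, -0.001], [-0.002, -0.002, -1.0]]
contact_force: [-0.2, -0.6, -1.1]
finger_gap: 0.63
clock: 31.9
eef_pos: [0.5371, 0.2898, 0.1191]
eef_rot: [[0.251, 0.968, 0.001], [0.968, -0.251, 0.001], [0.001, 0.001, -1.0]]
contact_force: [-0.7, 0.2, -1.0]
finger_gap: 0.631
turn [ 0.001 -0.001 -0.   ] turn [-1.000e-03 -2.000e-03  3.141e+00] shift cm [ 0.01 -0.05  1.71] now [0.5371 0.2898 0.1191] clock 31.9
```

```bash
python3 -m inch '[[[0,0,0.9],[0,0,0]],[[0,0,1.4],[0,0,0]],[[0,0,1.6],[0,0,0]],[[0,0,1.6],[0,0,0]]]'; python3 -m inch '[[[0,0,0.15],[0,0,0]],[[0,0,0.15],[0,0,0]]]'
```

```text
clock: 32.4
eef_pos: [0.5364, 0.2897, 0.1018]
eef_rot: [[0.25, 0.968, -0.0], [0.968, -0.25, -0.0], [-0.0, -0.0, -1.0]]
contact_force: [0.8, -0.2, -2.0]
finger_gap: 0.628
clock: 32.65
eef_pos: [0.5367, 0.2899, 0.1011]
eef_rot: [[0.25, 0.968, 0.001], [0.968, -0.25, 0.0], [0.001, 0.001, -1.0]]
contact_force: [-3.1, -1.7, 5.6]
finger_gap: 0.635
```

Contact. I release and rise.

```bash
python3 -m inch '[[[0,0,0],[0,0,0]],[[0,0,0],[0,0,0]],[[0,0,0],[0,0,0]],[[0,0,0],[0,0,0]],[[0,0,-1],[0,0,0]],[[0,0,-4],[0,0,0]],[[0,0,-9],[0,0,0]],[[0,0,-14],[0,0,0]],[[0,0,-15],[0,0,0]]]' 8.5; python3 -m inch '[[[-12,0,0],[0,0,0]],[[-25,0,0],[0,0,0]],[[-25,0,0],[0,0,0]],[[-25,0,0],[0,0,0]],[[-25,0,0],[0,0,0]],[[-25,0,0],[0,0,0]]]'; python3 - <<'E'
from h import *
for n in ("top","scene"):
    p,d=vision.snapshot(n); W=cloud(n,d); cv2.imwrite(f"pics/{n}15.png",p[:,:,::-1])
    for q in ("strip","mug","dish","vase","bowl","cones"):
        for o in cut_out(n,q)[:3]:
            if o["score"]<.3: continue
            P=W[o["region"]&(d>0)]; zt=np.percentile(P[:,2],97); T=P[P[:,2]>zt-.006]
            rc=cv2.minAreaRect((T[:,:2]*1000).astype(np.float32)); c,rad=circ(T[:,:2])
            print(n,q,round(o["score"],2),round(zt,3),np.round(rc[0]),np.round(rc[1]),round(rc[2],1),"circ",np.round(c,3),round(rad,3))
E
```

```text
clock: 33.78
eef_pos: [0.5376, 0.2903, 0.2547]
eef_rot: [[0.25, 0.968, 0.005], [0.968, -0.25, 0.003], [0.004, 0.004, -1.0]]
contact_force: [0.7, -0.1, -0.5]
finger_gap: 0.994
clock: 34.52
eef_pos: [0.474, 0.0478, 0.2505]
eef_rot: [[0.251, 0.968, 0.0], [0.968, -0.251, 0.0], [0.0, 0.0, -1.0]]
contact_force: [-0.3, -0.4, -0.2]
finger_gap: 0.993
top mug 0.64 0.064 [ 296. -380.] [59. 55.] 61.7 circ [ 0.295 -0.38 ] 0.026
top vase 0.68 0.078 [ 620. -459.] [26. 27.] 2.0 circ [ 0.619 -0.458] 0.01
top bowl 0.65 0.057 [ 479. -194.] [87. 85.] 25.4 circ [ 0.479 -0.194] 0.042
scene strip 0.84 0.085 [539. 290.] [ 64. 161.] 75.4 circ [0.54  0.295] 0.058
scene mug 0.94 0.063 [ 299. -380.] [55. 57.] 55.9 circ [ 0.298 -0.381] 0.026
scene mug 0.72 0.145 [537. 292.] [53. 64.] 20.6 circ [0.539 0.289] 0.026
scene vase 0.93 0.092 [539. 205.] [28. 26.] 77.1 circ [0.539 0.205] 0.01
scene vase 0.61 0.078 [ 620. -459.] [26. 27.] 54.9 circ [ 0.621 -0.459] 0.01
scene bowl 0.93 0.057 [ 482. -194.] [85. 89.] 50.4 circ [ 0.482 -0.194] 0.042
scene cones 0.55 0.059 [544. 120.] [ 4. 49.] 82.6 circ [0.543 0.108] 0.022
```

View pics/scene15.png

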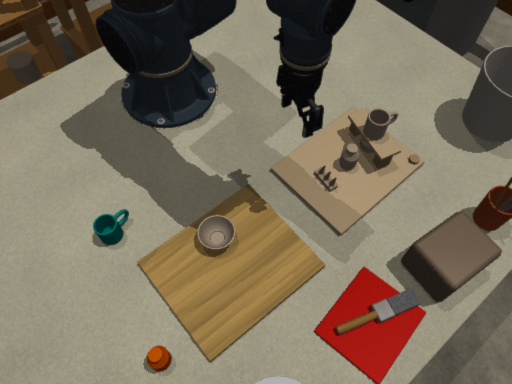

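View pics/top15.png

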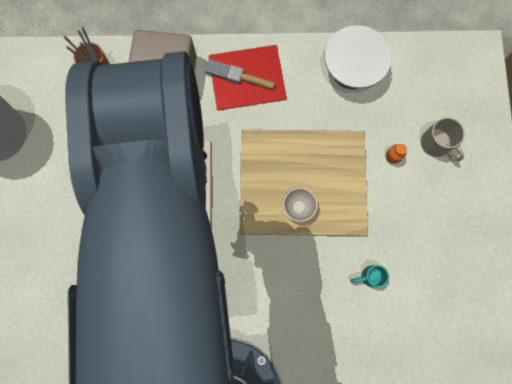

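The scene view shows the mug at (377,122) on the strip, the vase at (349,155) and the bowl unmoved at (216,233). The gripper is clear of everything. I hand the job in.

```bash
python3 -c "
from rig import workorder
print(workorder.sign_off())"
```

```text
the job is handed in; nothing more can be done
None
```

The shelf is loaded and the job was handed in at about 35 s of the 102 s allowed. The hand-in reported no verdict, so what follows rests on my own measurements.

| Thing | Where it ended | Against the target |
|---|---|---|
| Dish | (0.536, 0.289), rim at 50 mm | within about 1 mm of the middle between the props; measured just after release, then hidden under the strip |
| Strip | (0.537, 0.290) from the wrist camera, level | about 1 mm off centre, in line with the props to about 0.3°; the last scene view put it at (0.539, 0.290) |
| Mug | (0.539, 0.289), rim at 145 mm | on the middle of the strip within about 2 mm, handle pointing away from the vase |
| Vase | (0.539, 0.205) | about 85 mm from the props' centre and 80 mm from the plaque's, on the shelf's centre line |
| Bowl | (0.482, -0.194) | not moved, within the 1 mm measuring error |

- **Upright and force:** The pots looked upright whenever I checked. The highest force reading was about 21 N, while closing on the dish.
- **Checks that failed or disagreed:** The arm hid the shelf from the top camera at the end, so the last check of the shelf is from the scene camera alone. The two fixed cameras differed by about 4 mm in x. The wrist camera agreed with their average, which I used.

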